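# Tip the tall carton into its rack lane and push it home

### The arm

A 6-joint arm with a two-finger parallel gripper is mounted at the origin on a cart in front of the work surface, level with it; the furniture and walls round the work are solid. World frame = base frame: x ahead of the robot, y to its left, z up, the work surface at z = 0. Lengths are in mm, angles in degrees, forces in N, time in s.
With the tool pointing down it reaches from about 350 to 850 mm from the base axis. Payload 8.1 kg.
Tool frame: the origin (TCP) lies midway between the tips of the shut fingers; the grasp point (between the pads) lies 19 mm behind it; z points along the fingers, y is the line along which they close (so a half turn about z gives the same grasp; the last joint's range is limited). The gripper opens to 85 mm and grips with 20 to 120 N. Pads are 22 mm wide; open, the fingers measure 114 mm over their backs; the gripper's body (76 mm by 85 mm) begins 54 mm behind the grasp point. The pads swing forward as they close: fully open they stand 13 mm farther back than shut.
Start: joints at [-4.893, 7.471, 85.268, -0, 87.261, -4.893], TCP at [600.004, 0.022, 231.292] pointing down, gripper open.
Joint ranges: [-169.43, 169.43], [-51.17, 129.36], [1.28, 143.12], [-76.62, 256.62], [0, 156.53], [-152.29, 152.29]. Speed limits (degrees/s): [136.94, 136.94, 159.86, 180, 180, 180].

### API

Orientations are given as [roll, pitch, yaw] about the fixed x, y, z axes, in that order (R = Rz(yaw) Ry(pitch) Rx(roll)).
In Python, from bench import r gives the robot as it stands. The module is installed in compiled form; this text tells all that it offers.
- The arm moves only by the tool jog_arm, never from a script. Its argument "rows" is a list of rows, each a list of 2 entries, a list of its own where there are three numbers: the shift along the tool's x, y, z in mm, then the turn, a rotation vector about the tool's x, y, z in rad. A call has 1 to 10 rows; each row is the pose to reach, as a shift and turn from the pose commanded when the call began, along the tool's axes at that moment; what a row does not reach only later rows make up. A row lasts 1/10 s, in which the tool goes at most 50 mm and 8.59 degrees, less where a joint would pass 70% of its speed; a pose out of reach is approached as far as the arm can. A call with a gripper value outside its range is refused whole. "grip" is the finger opening in mm, from 0 to 85.4, set as the call begins (left out, the last holds). The fingers move at their own pace and stop on an object; "force" is the grip in N (left out, the last holds). Time passes only in rows, so rows that repeat a pose let the fingers close. It gives the time, the measured TCP pose, the force, the opening and the grip force at its end, in the units of the state.
- r.sense(): the state, without advancing time (a new reading comes with each control period).
- r.snapshot(name): name is "scene" or "side" or "wrist"; returns (picture, depth): 420x560x3 uint8, blue, green, red; 420x560 float32, mm along the optical axis (not along the pixel's ray), 0 where there is no reading.
- r.camera_params(name): a dict with "fx", "fy", "cx", "cy" (pixels), "pose" (4x4, takes a point from camera to world coordinates); the wrist camera has in their place "tool_from_camera" (4x4, takes a point from camera to tool coordinates, whose origin is the TCP and whose axes are the flange's). Camera axes: x right, y down, z forward; pixel columns grow to the right and rows downward; lengths in mm; the calibration is good to about 2 mm. A picture is of the moment at which its call begins: read the wrist's pose just before it. camera_params takes no time and is no camera call.
- r.hand_in(): hands the job in; it is judged then, once.
The state is a dict: "time": time; "joint_pos": joint angles; "qd": joint speeds; "joint_efforts": joint torques, N m; "tool_pos": TCP position; "tcp_rot": TCP orientation; "ft_force": force on the tool from outside, world axes, zero at the start; "wrist_torque": the same for the moment, N m; "finger_gap": finger opening in mm; "grip_force": force on a finger pad.
Only numpy, scipy, OpenCV 4.12 (cv2) and the standard library are available. Lean on these libraries where they do the work, as an engineer would, in place of code of your own. Each camera call takes 0.05 s, during which the arm holds its last target. There are 200 camera calls.

### The job

A tall carton stands on end at the open mouth of an outer lane of the low grey stock rack. With the fingertips, push it over so that it falls into that lane with its top end toward the rack's back fence, then push it along the lane until its top end is up against the fence, lying flat and straight like the carton already in the middle lane. Do not lift or carry the carton, and leave the standing bottle, the carton in the middle lane and the other things where they are.

Things in the scene. Friction and masses are not known exactly. Their poses are not given: they have to be found in the camera images.
- tall_carton: the carton to lay down: 40 (x) x 46 (y) x 122 (z) mm, about 0.1 kg, rigid, standing on end at the mouth of the left or right lane (varies), square to the lane within about 0.1 rad, on the 3 mm base plate. Origin: centre of its bottom end; z toward its top end. Pushed near its top it tips and, past about 0.35 rad, falls by itself; slides with about 1 N
- carton_top (a point): centre of the carton's top end, 122 mm from its origin; once tipped over it is about 60 mm short of the fence
- carton_centre (a point): centre of the carton, 61 mm from its origin
- rack: low grey rack fixed to the worktop, 252 x 252 mm; origin at worktop level; x along the lanes toward the back fence, y left, z up. Base plate 3 mm thick, x = -130 to 122 mm, open in front. Lane centres at y = 82, 0, -82 mm, 76 mm clear; walls 6 mm thick, 18 mm high, from x = -48 mm to the fence (inner face x = 115 mm, top 51 mm high). Carton and bottle stand at about x = -85 mm
- fence_mid (a point): on the fence's inner face in the middle lane (x = +115 mm of the rack), 23 mm above the worktop
- standing_bottle: plastic bottle with a cup-shaped cap, 47 mm across, 124 mm tall, standing at the mouth of the other outer lane; origin at the centre of its underside; must stay standing there
- lying_carton: a carton of the same size already lying home in the middle lane, 40 mm high, its origin at the centre of the end nearer the mouth; must stay there
- meter: handheld meter 143 x 58 x 27 mm lying on the worktop to the left of the rack; origin at the centre of its underside; must stay there
- spare_pouch: sealed syringe pouch 30 x 115 x 12 mm lying on the worktop to the right of the rack; origin at the centre of its underside; must stay there

How it is judged (in metres and radians):
On the way:
1. the tall carton has been tipped over and lies flat in its lane, top end toward the fence (angle between tall_carton's own z axis and vertical between 1.45 and 1.69 rad and height (world z) of carton_centre below 0.034 m and angle between the z axis of tall_carton and the x axis of rack, either way round below 0.5 rad), for 0.1 s.
At the end, for the whole second after the job is handed in: the tall carton lies flat on the rack's base (within 0.12 rad) in an outer lane, along the lane within 0.15 rad, its top end within 10 mm of the back fence, at rest; the bottle stands and it, the middle carton, the meter and the pouch are within 15 mm of where they were (angle between tall_carton's own z axis and vertical between 1.45 and 1.69 rad and height (world z) of carton_centre below 0.032 m and (y of carton_centre in the frame of rack between 0.06 and 0.104 m or y of carton_centre in the frame of rack between -0.104 and -0.06 m) and x of carton_top in the frame of rack above 0.105 m and angle between the z axis of tall_carton and the x axis of rack, either way round below 0.15 rad and linear speed of tall_carton below 0.01 m/s and angle between standing_bottle's own z axis and vertical below 0.1 rad and distance of each of standing_bottle, lying_carton, meter, spare_pouch from where it was at the start of the episode below 0.015 m); the robot touches nothing.
It fails at once if the tall carton is lifted or carried ((angle between tall_carton's own z axis and vertical below 0.2 rad and height (world z) of tall_carton above 0.015 m) or height (world z) of carton_centre above 0.08 m or (angle between tall_carton's own z axis and vertical between 1.45 and 1.69 rad and height (world z) of carton_centre above 0.055 m)).
It fails at once if the standing bottle is knocked, moved or lifted (angle between standing_bottle's own z axis and vertical above 0.3 rad or distance of standing_bottle from where it was at the start of the episode above 0.02 m).
It fails at once if the carton in the middle lane is moved or lifted (distance of lying_carton from where it was at the start of the episode above 0.02 m).
It fails at once if the meter or the pouch is moved (distance of any of meter, spare_pouch from where it was at the start of the episode above 0.02 m).
It also fails if it takes over 38 s, if anything falls off the work surface, if the arm or the gripper's body presses on something with over 40 N, if the wrist force passes 120 N, or if a joint passes its speed limit or range.

## Working session

There is one attempt and no reset: what is moved stays moved. The work goes in short steps, Python scripts to look and compute and a tool call to move; the robot and the scene stay as the last step left them, time stands still between calls to the robot, and variables do not carry over. Pictures are saved under pics/ and viewed, at most 10 in all, crops included, and the job is handed in when it is done.

Besides the shell and the picture viewer there is one more tool, called after "Request:" as name(argument=value, ...) on one line, values as JSON. jog_arm: Moves the arm, as the interface text tells. Its arguments: {"type":"object","properties":{"rows":{"type":"array"},"grip":{"type":"number"},"force":{"type":"number"}},"required":["rows"]}

```bash
mkdir -p pics; cat > h.py <<'E'
import numpy as np, cv2
from bench import r
def cloud(n,save=None):
    s=r.sense(); c=r.camera_params(n); im,d=r.snapshot(n)
    if save: cv2.imwrite('pics/'+save,im)
    v,u=np.indices(d.shape); 
    P=np.stack([(u-c['cx'])/c['fx']*d,(v-c['cy'])/c['fy']*d,d,np.ones_like(d)],-1)
    T=np.array(c['pose']) if 'pose' in c else None
    if T is None:
        from scipy.spatial.transform import Rotation as R
        W=np.eye(4);W[:3,:3]=R.from_euler('xyz',s['tcp_rot'],degrees=True).as_matrix();W[:3,3]=s['tool_pos'];T=W@np.array(c['tool_from_camera'])
    X=(P@T.T)[...,:3]; X[d<=0]=np.nan
    return im,X,T
E
python3 - <<'E'
from h import *
print(r.sense())
for n in('scene','side'):
    im,X,T=cloud(n,n+'0.png'); np.save(n+'0.npy',X); print(n,T.round(2).tolist())
E
```

```text
{'time': 0.0, 'joint_pos': array([-4.89274770e+00,  7.51683014e+00,  8.53303055e+01, -5.82043982e-04,
        8.72627299e+01, -4.89456850e+00]), 'qd': array([-0.03486914, -0.03048836, -0.03267981, -0.00907389,  0.0033018 ,
       -0.07976075]), 'joint_efforts': array([-1.90700346e-03, -5.69404185e+01, -5.00557995e+01, -2.19391650e-04,
        1.44415747e-02,  7.24149572e-05]), 'tool_pos': array([5.99432610e+02, 7.04631563e-02, 2.30216663e+02]), 'tcp_rot': array([-1.79890485e+02, -8.79479034e-03,  9.00018407e+01]), 'ft_force': array([-0.41946053, -0.03717113,  0.08588348]), 'wrist_torque': array([-0.009161  ,  0.02760429,  0.00914775]), 'grip_force': 0.0, 'finger_gap': 85.08369665702364}
scene [[0.78, -0.41, 0.47, -1.48], [-0.63, -0.53, 0.57, -778.49], [0.01, -0.74, -0.67, 1012.63], [0.0, 0.0, 0.0, 1.0]]
side [[-0.87, -0.26, 0.41, 127.12], [-0.49, 0.49, -0.72, 908.85], [-0.01, -0.83, -0.56, 791.15], [0.0, 0.0, 0.0, 1.0]]
```

View pics/scene0.png

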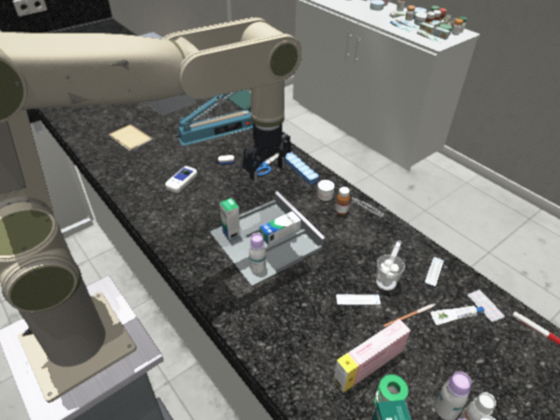

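View pics/side0.png

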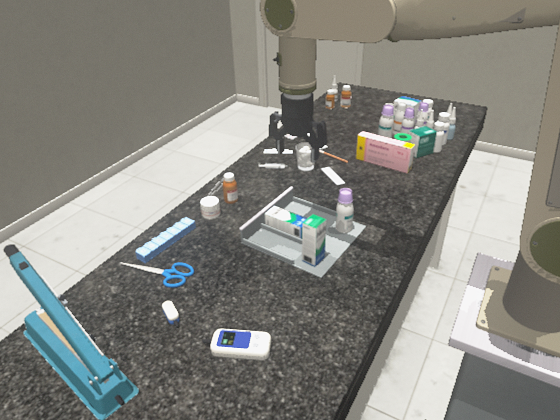

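The scene view shows the rack at about (268,238), its fence at (300,215), the green carton standing in the left lane at (230,218), and the bottle at (257,255). In the side view the carton is at (314,240) and the bottle at (345,210).

```bash
cat > loc.py <<'E'
from h import *
import sys
A=[np.load(n+'0.npy') for n in('scene','side')]
print('ctr',A[0][238,268],A[1][240,310])
for n,X in zip(('scene','side'),A):
    c=X[210:245,225:310] if 0 else X
    ctr=A[0][238,268]
    m=(np.linalg.norm(X[...,:2]-ctr[:2],axis=-1)<230)
    for lo,hi in((110,135),(44,58),(36,44),(14,24)):
        k=(m&(X[...,2]>lo)&(X[...,2]<hi)).astype(np.uint8)
        N,L,S,_=cv2.connectedComponentsWithStats(k)
        for i in range(1,N):
            if S[i,4]<12: continue
            p=X[L==i]; q=cv2.minAreaRect(p[:,:2].astype(np.float32))
            print(n,lo,S[i].tolist(),p.mean(0).round(1),np.round(q[0],1),np.round(q[1],1),round(q[2],1))
E
python3 loc.py
```

```text
ctr [573.82303941 -36.13438053  32.79775889] [511.89644244  97.51409117  82.4220205 ]
scene 110 [220, 199, 19, 17, 205] [509.9  67.  122. ] [512.   70.7] [51.7 41.1] 79.1
scene 110 [251, 233, 13, 14, 143] [493.8 -90.8 122.8] [495.9 -87.9] [35.8 32.7] 52.1
scene 44 [276, 192, 49, 48, 223] [700.7 -30.4  49.1] [696.6 -24.4] [251.   25.8] 84.7
scene 44 [222, 221, 18, 11, 57] [505.6  55.1  50.5] [501.8  60.3] [29.2 56.4] 38.4
scene 44 [250, 257, 16, 8, 50] [ 485.2 -102.3   51. ] [ 486.3 -102.4] [19.1 42.7] 59.6
scene 36 [260, 195, 53, 42, 445] [641.9 -18.1  41.2] [639.3   2.5] [196.9 127.9] 85.2
scene 36 [222, 223, 15, 10, 25] [498.7  59.7  40.2] [496.4  66.3] [20.7 52. ] 20.5
scene 36 [314, 232, 10, 10, 20] [ 691.1 -131.9   39.8] [ 691.9 -129.7] [42.2  6.5] 84.8
scene 36 [250, 261, 16, 6, 31] [ 485.1 -103.2   39.7] [ 485.7 -102. ] [15.3 42.3] 55.5
scene 14 [247, 199, 43, 15, 72] [673.   84.9  18.2] [671.2  88.5] [ 61.9 135.2] 51.4
scene 14 [265, 224, 59, 47, 311] [633.  -88.6  17.9] [614.8 -89.8] [111.1 171. ] 85.3
scene 14 [222, 227, 19, 12, 41] [505.5  57.1  19.1] [501.   63.1] [30.3 5
[... 560 characters left out ...]
] [490.9 -72.1] [46.5 24.8] 21.1
side 44 [303, 242, 23, 12, 95] [505.9  87.   50.7] [502.3  83.7] [58.6 29.7] 42.8
side 36 [241, 189, 66, 45, 345] [656.9  -9.7  41.1] [638.7 -17. ] [252.  127.9] 85.1
side 36 [336, 218, 17, 6, 38] [490.  -68.   39.4] [492.  -69.8] [44.1 18.5] 13.5
side 36 [303, 246, 23, 12, 59] [505.4  87.9  40. ] [509.7  74.8] [48.4 38.7] 79.8
side 14 [279, 194, 58, 19, 143] [ 632.7 -128.8   18.2] [ 628.7 -132.9] [166.8  70.4] 19.8
side 14 [241, 218, 62, 44, 436] [642.8  54.8  18.3] [626.2  60. ] [109.7 167. ] 84.4
side 14 [336, 224, 17, 7, 50] [489.1 -68.1  19. ] [489.8 -68.6] [44.4 24.4] 16.9
side 14 [302, 253, 23, 11, 68] [506.9  89.   18.8] [512.3  76.4] [44.8 42.2] 82.1
```

```bash
cat > loc2.py <<'E'
from h import *
for n in('scene','side'):
    X=np.load(n+'0.npy').reshape(-1,3); X=X[~np.isnan(X[:,0])]
    near=np.hypot(X[:,0]-590,X[:,1]+18)<230
    f=X[near&(X[:,2]>48.5)&(X[:,2]<54)&(X[:,0]>665)][:,:2]
    vx,vy,x0,y0=cv2.fitLine(f.astype(np.float32),cv2.DIST_HUBER,0,.01,.01).ravel()
    if vy<0: vx,vy=-vx,-vy
    yaw=np.arctan2(-vx,vy); ex=np.array([np.cos(yaw),np.sin(yaw)]); ey=np.array([-ex[1],ex[0]])
    lat=f@ey; fx=np.median(f@ex); cy=(np.percentile(lat,.5)+np.percentile(lat,99.5))/2
    O=ex*(fx-118.5)+ey*cy
    print(n,'yaw',yaw,'len',np.ptp(lat),'thick',np.ptp(f@ex),'O',O)
    loc=lambda p:np.c_[(p-O)@ex,(p-O)@ey]
    for nm,c in(('carton',(512,72)),('bottle',(495,-84))):
        p=X[(X[:,2]>115)&(np.hypot(X[:,0]-c[0],X[:,1]-c[1])<40)][:,:2]
        if nm=='carton': p=p[(p-p.mean(0)).dot([1,0])>-99]
        q=cv2.minAreaRect(p.astype(np.float32)); print(nm,q,loc(np.array([q[0]])))
    l=loc(X[:,:2]); k=near&(X[:,2]>37)&(X[:,2]<44)&(abs(l[:,1])<35)&(l[:,0]<108)&(l[:,0]>-40)
    print('lying',l[k].min(0),l[k].max(0))
print(r.camera_params('wrist')['tool_from_camera'])
E
python3 loc2.py
```

```text
scene yaw -0.07864793 len 251.0507739871322 thick 37.36342446106414 O [583.40926396 -16.30149911]
carton ((513.2361450195312, 70.23149108886719), (51.24635314941406, 76.81208038330078), 81.01558685302734) [[-76.75482917  80.75222076]]
bottle ((501.6810302734375, -73.19146728515625), (57.83014678955078, 60.83557891845703), 19.225019454956055) [[-77.0059321  -63.13524402]]
lying [ -9.80356722 -23.59946175] [107.62580142  28.30690415]
side yaw -0.08438964 len 245.537318317935 thick 13.842106711591782 O [583.10036118 -10.87105938]
carton ((512.9674682617188, 73.20092010498047), (59.02198791503906, 63.72966003417969), 44.595211029052734) [[-76.96969757  77.8613255 ]]
bottle ((495.1025390625, -80.55362701416016), (32.967411041259766, 34.78624725341797), 0.03774251043796539) [[-81.81115495 -76.85188222]]
lying [ -8.03549601 -22.94401112] [106.92015261  27.61329735]
[[-5.75201703e-04 -9.47425114e-01 -3.19977065e-01  8.33405004e+01]
 [ 9.99999833e-01 -5.60758343e-04 -1.37275684e-04  5.07822293e-01]
 [-4.93713780e-05 -3.19977090e-01  9.47425279e-01 -1.43897556e+02]
 [ 0.00000000e+00  0.00000000e+00  0.00000000e+00  1.00000000e+00]]
```

Request:
jog_arm(rows=[[[20,-37,0],[0,0,0.14]],[[39,-74,0],[0,0,0.28]],[[58,-112,0],[0,0,0.42]],[[78,-149,0],[0,0,0.56]],[[78,-149,0],[0,0,0.7]],[[78,-149,0],[0,0,0.84]],[[78,-149,0],[0,0,0.98]],[[78,-149,0],[0,0,1.12]],[[78,-149,0],[0,0,1.26]],[[78,-149,0],[0,0,1.4]]], grip=15)

```text
time: 1.1
tool_pos: [450.7, 78.0, 230.9]
tcp_rot: [-180.0, 0.0, 9.5]
ft_force: [-1.1, 0.3, 0.0]
finger_gap: 15.2
grip_force: 0.0
```

Request:
jog_arm(rows=[[[0,0,0],[0,0,0.13]],[[0,0,0],[0,0,0.256]],[[0,0,0],[0,0,0.256]],[[0,0,0],[0,0,0.256]]])

```text
time: 1.5
tool_pos: [450.8, 78.0, 231.0]
tcp_rot: [180.0, 0.0, -4.7]
ft_force: [0.1, -0.2, 0.1]
finger_gap: 14.8
grip_force: 0.0
```

Request:
jog_arm(rows=[[[0,0,40],[0,0,0]],[[0,0,80],[0,0,0]],[[0,0,110],[0,0,0]],[[0,0,125],[0,0,0]],[[0,0,125],[0,0,0]]])

```text
time: 2.0
tool_pos: [448.6, 77.9, 103.3]
tcp_rot: [180.0, 0.3, -4.7]
ft_force: [0.2, -0.2, 0.1]
finger_gap: 14.7
grip_force: 0.0
```

```bash
python3 - <<'E'
from h import *
im,X,T=cloud('side'); cv2.imwrite('pics/s1.png',cv2.resize(im[130:300,220:420],(800,680),interpolation=3)[:600])
im,X,T=cloud('wrist','w1.png')
s=r.sense();print(s['tool_pos'],s['ft_force'])
k=(X[...,2]>112)&(X[...,2]<130)&(X[...,0]>480)&(X[...,0]<560)&(X[...,1]>20)
p=X[k];print(k.sum(),p.mean(0) if len(p) else '')
if len(p)>5: print(cv2.minAreaRect(p[:,:2].astype(np.float32)))
E
```

```text
[451.08681029  78.02302602 106.70037811] [ 0.2900995  -0.45009596  0.74284657]
12772 [514.75586737  74.89126845 126.23887656]
((513.4701538085938, 74.97956848144531), (46.200439453125, 40.233333587646484), 82.546630859375)
```

View pics/s1.png

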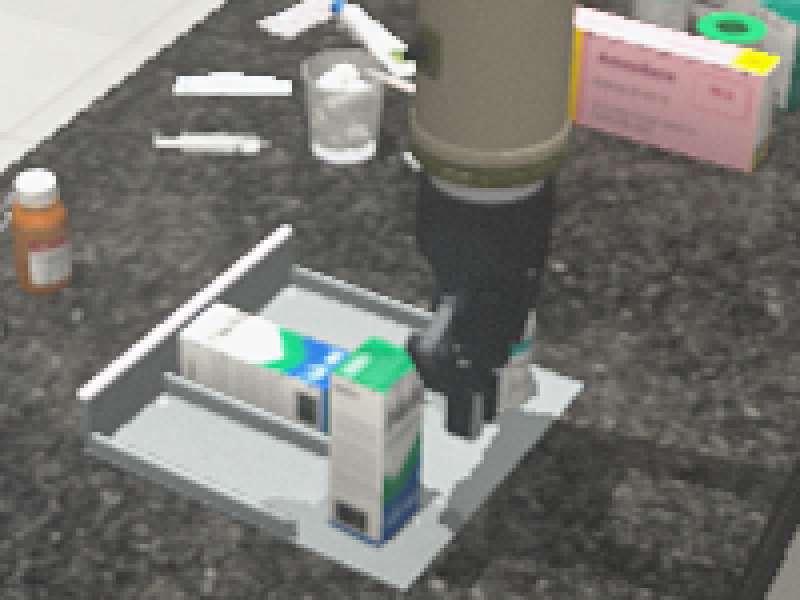

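The side view shows the fingers about 30 mm behind the carton near its top and clear of the bottle. The wrist view puts the carton at (513.5, 75) with a yaw of -7.5°.

Request:
jog_arm(rows=[[[10,-2,0],[0,0,0]],[[20,-2,0],[0,0,0]],[[24,-2,0],[0,0,0]],[[27,-2,0],[0,0,0]],[[30,-2,0],[0,0,0]],[[33,-2,0],[0,0,0]],[[36,-2,0],[0,0,0]],[[39,-2,0],[0,0,0]],[[42,-2,0],[0,0,0]],[[45,-2,0],[0,0,0]]])

```text
time: 3.1
tool_pos: [496.2, 76.2, 106.3]
tcp_rot: [-180.0, -0.0, -4.9]
ft_force: [-0.3, 0.2, 0.0]
finger_gap: 14.8
grip_force: 0.1
```

Request:
jog_arm(rows=[[[4,0,0],[0,0,0]],[[8,0,0],[0,0,0]],[[12,0,0],[0,0,0]],[[16,0,0],[0,0,0]],[[20,0,0],[0,0,0]],[[24,0,0],[0,0,0]],[[27,0,0],[0,0,0]],[[30,0,0],[0,0,0]],[[30,0,0],[0,0,0]]])

```text
time: 4.0
tool_pos: [526.2, 73.6, 106.3]
tcp_rot: [180.0, -0.0, -4.9]
ft_force: [-1.1, -0.5, -0.3]
finger_gap: 15.1
grip_force: 0.0
```

```bash
python3 - <<'E'
from h import *
im,X,T=cloud('side'); cv2.imwrite('pics/s2.png',cv2.resize(im[150:300,220:420],(800,600),interpolation=3))
s=r.sense();print(s['tool_pos'],s['ft_force'])
E
```

```text
[526.03175208  73.62171479 106.28726641] [-0.08072004  0.39038608 -0.29709012]
```

View pics/s2.png

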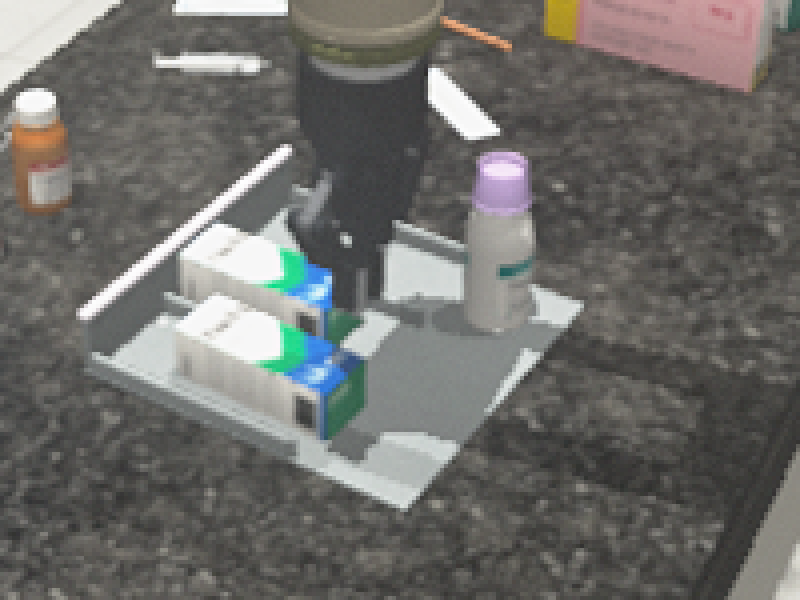

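The carton lies flat in the left lane with its bottom end at about (340,400). The bottle and the middle carton look undisturbed. I'll back off and lower the tool.

Request:
jog_arm(rows=[[[-25,0,0],[0,0,0]],[[-55,0,0],[0,0,0]],[[-68,0,0],[0,0,0]],[[-68,0,25],[0,0,0]],[[-68,0,55],[0,0,0]],[[-68,0,75],[0,0,0]],[[-68,0,86],[0,0,0]],[[-68,0,86],[0,0,0]],[[-68,0,86],[0,0,0]]])

```text
time: 4.95
tool_pos: [458.6, 79.5, 21.0]
tcp_rot: [-180.0, -0.0, -4.9]
ft_force: [-0.7, -0.6, 0.2]
finger_gap: 15.1
grip_force: 0.0
```

```bash
cat > c.py <<'E'
from h import *
im,X,T=cloud('wrist')
s=r.sense();print(s['tool_pos'],s['ft_force'])
O=np.array([583,-14.]);a=-.085;R=np.array([[np.cos(a),np.sin(a)],[-np.sin(a),np.cos(a)]])
for n,X in(('wrist',X),('side',cloud('side')[1])):
    L=(X[...,:2]-O)@R.T
    k=(X[...,2]>35)&(X[...,2]<48)&(L[...,1]>40)&(L[...,1]<125)&(L[...,0]>-80)&(L[...,0]<112)
    q=cv2.minAreaRect(L[k].astype(np.float32)); print(n,k.sum(),q,L[k].min(0),L[k].max(0),np.median(X[k][:,2]))
    f=(X[...,2]>47.5)&(X[...,2]<56)&(L[...,0]>108)&(L[...,0]<130)&(abs(L[...,1])<130)
    if f.sum()>30: print('fence x',np.percentile(L[f][:,0],[2,50,98]),cv2.fitLine(L[f].astype(np.float32),cv2.DIST_HUBER,0,.01,.01).ravel())
    print('tcp rack',(s['tool_pos'][:2]-O)@R.T)
E
python3 c.py
```

```text
[459.16308631  79.48183662  21.47888781] [-0.56502648  0.37576607  0.19580056]
wrist 15544 ((-36.626502990722656, 81.07818603515625), (46.46547317504883, 37.27369689941406), 87.80733489990234) [-56.03818644  57.34155811] [-18.59205645 104.67509223] 44.25502494861902
tcp rack [-131.32621343   82.63086974]
side 629 ((5.199245452880859, 78.20315551757812), (51.246315002441406, 124.95252990722656), 87.61981201171875) [-57.91589001  51.97363549] [ 68.17741245 104.97088293] 43.81532778027383
fence x [113.04142805 118.17842453 124.80519919] [3.6925748e-03 9.9999321e-01 1.1809273e+02 1.0029209e+01]
tcp rack [-131.32621343   82.63086974]
```

Request:
jog_arm(rows=[[[20,0,0],[0,0,0]],[[40,0,0],[0,0,0]],[[55,0,0],[0,0,0]],[[60,0,0],[0,0,0]],[[65,0,0],[0,0,0]],[[70,0,0],[0,0,0]],[[75,0,0],[0,0,0]],[[80,0,0],[0,0,0]],[[85,0,0],[0,0,0]],[[90,0,0],[0,0,0]]])

```text
time: 6.05
tool_pos: [548.1, 71.8, 20.3]
tcp_rot: [-180.0, 0.0, -4.9]
ft_force: [-0.8, 0.3, 0.8]
finger_gap: 15.2
grip_force: 0.5
```

Request:
jog_arm(rows=[[[4,0,0],[0,0,0]],[[8,0,0],[0,0,0]],[[11,0,0],[0,0,0]],[[13,0,0],[0,0,0]],[[15,0,0],[0,0,0]],[[15,0,0],[0,0,0]]])

```text
time: 6.65
tool_pos: [563.1, 70.4, 20.3]
tcp_rot: [-180.0, -0.0, -4.9]
ft_force: [0.6, 0.5, -0.3]
finger_gap: 15.1
grip_force: 0.0
```

```bash
python3 c.py
```

```text
[562.92837011  70.45093155  20.27922117] [-0.51358924 -0.47999337 -0.16672221]
wrist 35253 ((24.20596694946289, 81.62134552001953), (46.34743881225586, 123.52288818359375), 89.95291900634766) [-37.56039694  58.40922921] [ 85.96613601 104.78556589] 44.27179032753172
tcp rack [-27.16885317  82.44200133]
side 490 ((32.656097412109375, 81.23533630371094), (52.30434036254883, 146.13694763183594), 89.35604095458984) [-40.4631218   54.32572089] [105.69880642 106.64968954] 43.472683437532
fence x [113.87024045 118.08103    125.41162273] [4.85056313e-03 9.99988258e-01 1.18193825e+02 3.63138084e+01]
tcp rack [-27.16885317  82.44200133]
```

Request:
jog_arm(rows=[[[2,0,0],[0,0,0]],[[4,0,0],[0,0,0]],[[5,0,0],[0,0,0]],[[6,0,0],[0,0,0]]])

```text
time: 7.15
tool_pos: [568.8, 70.0, 20.3]
tcp_rot: [-180.0, 0.0, -4.9]
ft_force: [-0.5, 0.5, 1.1]
finger_gap: 14.9
grip_force: 0.5
```

Request:
jog_arm(rows=[[[1,0,0],[0,0,0]],[[2,0,0],[0,0,0]],[[2,0,0],[0,0,0]]])

```text
time: 7.45
tool_pos: [571.0, 69.8, 20.3]
tcp_rot: [-180.0, -0.0, -4.9]
ft_force: [0.9, -0.8, -0.1]
finger_gap: 15.0
grip_force: 0.0
```

```bash
python3 - <<'E'
from h import *
a=cloud('side')[0]; b=cloud('wrist')[0]
cv2.imwrite('pics/s3.png',np.hstack([cv2.resize(a[150:300,220:420],(400,300)),cv2.resize(b,(400,300))]))
print(r.sense()['ft_force'])
E
```

```text
[-0.53532365 -0.23210075  0.63670402]
```

View pics/s3.png

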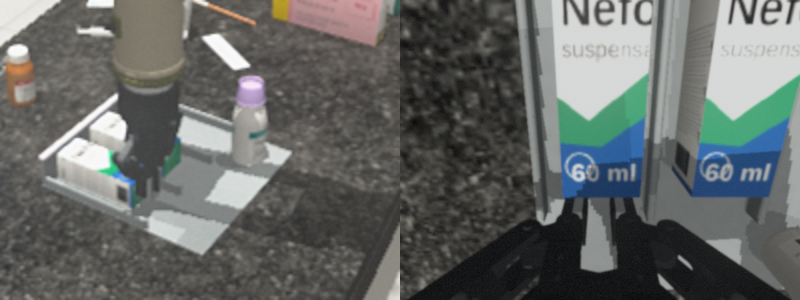

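The wrist view shows the two cartons' near ends almost level, both at row 195. I'll keep creeping forward until the fence pushes back.

Request:
jog_arm(rows=[[[1,0,0],[0,0,0]],[[1,0,0],[0,0,0]]])

```text
time: 7.75
tool_pos: [571.8, 69.7, 20.3]
tcp_rot: [-180.0, -0.0, -4.9]
ft_force: [-0.5, -0.7, -0.0]
finger_gap: 15.1
grip_force: 0.1
```

Request:
jog_arm(rows=[[[1,0,0],[0,0,0]],[[1,0,0],[0,0,0]]])

```text
time: 7.95
tool_pos: [572.8, 69.6, 20.3]
tcp_rot: [-180.0, -0.0, -4.9]
ft_force: [-0.3, -0.1, 1.1]
finger_gap: 14.9
grip_force: 0.1
```

Request:
jog_arm(rows=[[[1,0,0],[0,0,0]],[[1,0,0],[0,0,0]]])

```text
time: 8.15
tool_pos: [573.9, 69.5, 20.3]
tcp_rot: [180.0, -0.0, -4.9]
ft_force: [-0.1, -0.3, 0.3]
finger_gap: 14.9
grip_force: 0.1
```

Request:
jog_arm(rows=[[[1,0,0],[0,0,0]],[[1,0,0],[0,0,0]]])

```text
time: 8.35
tool_pos: [573.9, 69.5, 20.2]
tcp_rot: [180.0, 0.1, -4.9]
ft_force: [-5.8, 0.5, 4.5]
finger_gap: 14.6
grip_force: 2.8
```

Request:
jog_arm(rows=[[[1,0,0],[0,0,0]],[[1,0,0],[0,0,0]]])

```text
time: 8.55
tool_pos: [573.9, 69.5, 19.9]
tcp_rot: [180.0, 0.2, -4.9]
ft_force: [-11.0, -0.3, 7.3]
finger_gap: 15.1
grip_force: 5.1
```

```bash
python3 - <<'E'
from h import *
b,X,T=cloud('wrist'); cv2.imwrite('pics/w4.png',b)
print(r.sense()['ft_force'])
E
```

```text
[-10.75225076  -0.11963923   7.5892838 ]
```

View pics/w4.png

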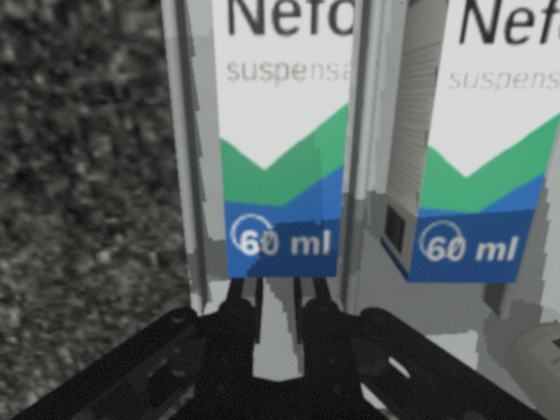

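The fence pushes back with 11 N, and the carton is home and straight: its near end is at row 277 and the middle carton's at about 282. I'll back off and raise the tool.

Request:
jog_arm(rows=[[[-4,0,0],[0,0,0]],[[-15,0,0],[0,0,0]],[[-40,0,0],[0,0,0]],[[-60,0,0],[0,0,0]],[[-60,0,-40],[0,0,0]],[[-60,0,-80],[0,0,0]],[[-60,0,-120],[0,0,0]],[[-60,0,-150],[0,0,0]],[[-60,0,-150],[0,0,0]],[[-60,0,-150],[0,0,0]]])

```text
time: 9.6
tool_pos: [516.8, 74.5, 171.3]
tcp_rot: [-180.0, -0.2, -4.9]
ft_force: [-0.9, 0.4, -0.9]
finger_gap: 15.0
grip_force: 0.0
```

```bash
python3 c.py; python3 - <<'E'
from h import *
a=cloud('side')[0]; b=cloud('wrist')[0]
cv2.imwrite('pics/s5.png',np.hstack([cv2.resize(a[150:300,220:420],(400,300)),cv2.resize(b,(400,300))]))
E
```

```text
[515.7853039   74.40814909 169.77300563] [-0.05778614 -0.12348809 -0.50324936]
wrist 6935 ((36.6793098449707, 81.58921813964844), (46.08824157714844, 81.01313781738281), 89.97157287597656) [-3.83022948 58.55172467] [ 77.18544085 104.6518967 ] 44.19391711966807
tcp rack [-74.47767616  82.38259495]
side 581 ((52.29294967651367, 81.21610260009766), (119.2063217163086, 50.66360855102539), 0.12533748149871826) [-7.34477753 55.77187711] [111.85168814 106.47856335] 43.67156666787014
fence x [112.83211796 118.20248401 124.32314884] [7.6084156e-03 9.9997103e-01 1.1817993e+02 6.9525738e+00]
tcp rack [-74.47767616  82.38259495]
```

View pics/s5.png

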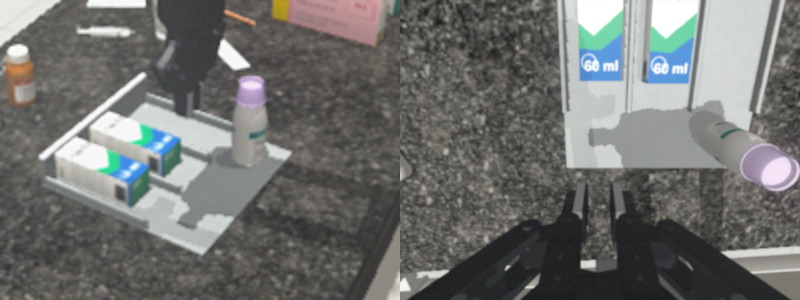

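The carton lies flat and straight against the fence, level with the middle one. The bottle is still standing and the robot is clear.

```bash
python3 -c "
from bench import r
print(r.hand_in())"
```

```text
the job is handed in; nothing more can be done
None
```

I tipped the tall carton into the left lane, pushed it home against the back fence, where it lies flat and straight, and handed the job in at about 10 s; the bottle and middle carton looked unmoved in the last pictures, the arm did not go near the meter or pouch, and the hand-in gave no verdict.

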